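# String the spacer collars on the carrying rod and hang them on the stand

### The job

Take the blue-handled carrying rod from its stand, run it through the bores of all three spacer collars standing in the orange block and lift them out together, strung on the rod. Then lay the rod back in both forks of the stand the same way round as you found it, with the three collars hanging between the forks, and let go. Leave the other tooling where it stands.

Things in the scene. Friction and masses are not known exactly. Their poses are not given: they have to be found in the camera images.
- rod_handle (a point): Centre of the rod's blue handle, on the rod's axis: the place to grip. Handle: flat-sided block 22 wide (x), 50 along the rod (y), 36 high (z). Own +y points along the steel rod to its free tip, z is up. Rod with handle 125 g, loose, balance point about 67 along +y. It starts lying in both forks of the stand. For the rod's other sizes see rod.
- rod: The whole carrying rod; origin and axes as rod_handle. Along its +y from the origin: handle's front face at 25; bare rod of diameter 12; stop disc, diameter 32, from 68 to 73 (collars cannot pass it); bare rod again, tapering from 182 to a tip of diameter 6 at 197.
- stand: Dark steel stand, fixed. Origin: centre of its underside, on the table. Base 80 (x) x 170 (y) x 8. Two forks 8 thick at y = -65 and +65, each with a 90-degree V notch 45 wide at its top, 104 high. A rod lying in both has its axis at x = 0, 90 above the table, along y. At the start the rod's +y runs along the stand's +y with rod_handle at about (0, -112 +-4, 90); it goes back to the same place.
- block: Orange plastic block, fixed: 62 (x) x 60.5 (y) x 48 high. Origin: centre of its underside, on the table. Three slots side by side along y, 19.5 apart, hold one collar each on edge. The bores line up along the block's y at x = 0, 58 above the table. Slot walls reach 48 above the table, so the rod passes over them at bore height from the -y or +y end; the stop disc does not.
- collar0_center (a point): Centre of the first spacer collar (bright aluminium ring, outer diameter 48, bore 24, 12 wide, about 44 g, loose) on its bore axis. Bore along its own y. Starts on edge in the block's -y slot; hanging on the rod its centre is about 6 below the rod's axis.
- collar1_center (a point): Centre of the second spacer collar (bright aluminium ring, outer diameter 48, bore 24, 12 wide, about 44 g, loose) on its bore axis. Bore along its own y. Starts on edge in the block's middle slot; hanging on the rod its centre is about 6 below the rod's axis.
- collar2_center (a point): Centre of the third spacer collar (bright aluminium ring, outer diameter 48, bore 24, 12 wide, about 44 g, loose) on its bore axis. Bore along its own y. Starts on edge in the block's +y slot; hanging on the rod its centre is about 6 below the rod's axis.
- collar0: The same collar as collar0_center; origin at its centre, bore along y.
- collar1: The same collar as collar1_center; origin at its centre, bore along y.
- collar2: The same collar as collar2_center; origin at its centre, bore along y.
- boring_bar: Bystander: dark steel boring bar standing on end, diameter 32, 85 high; origin at the centre of its underside.
- head: Bystander: steel facing head, stepped disc, diameter 64, 45 high; origin at the centre of its underside.
- holder: Bystander: dark steel tool-holder block 45 x 45 x 42 high; origin at the centre of its underside.
Things that resemble listed ones, but are neither listed nor needed, are in the scene too. Of the things like the rod, leave any that is yellow; of the rest the larger one is meant.

How it is judged:
By the outcome, as a careful person would: the job done as asked, in the order asked, and still so for the second after the job is handed in, with the robot touching nothing.
It also fails if it takes over 54 s, if anything falls off the work surface, if the arm or the gripper's body presses on something with over 40 N, if the wrist force passes 120 N, or if a joint passes its speed limit or range.

### The arm

A 6-joint arm with a two-finger parallel gripper is mounted at the origin on the work surface. World frame = base frame: x ahead of the robot, y to its left, z up, the work surface at z = 0. Lengths are in m, angles in rad, forces in N, time in s.
With the tool pointing down it reaches from about 0.225 to 0.875 m from the base axis. Payload 3.4 kg.
Tool frame: the origin (TCP) lies at the very end of the fingers, on their centre line; the grasp point (between the pads) lies 19 mm behind it (pinch_z is the distance from the TCP to the grasp point, in m); x points along the fingers, y is the direction in which the jaws open and shut, and the axes are right-handed (so a half turn about x gives the same grasp; the last joint's range is limited). The gripper opens to 85 mm and grips with 20 to 120 N. Pads are 22 mm wide; open, the fingers measure 114 mm over their backs; the gripper's body (76 mm by 85 mm) begins 54 mm behind the grasp point. The pads swing forward as they close: fully open they stand 13 mm farther back than shut.
Start: joints at [-1.44, 0.276, 1.505, -0, 1.361, -0.121], TCP at [0.143, -0.557, 0.231] pointing down, gripper open.
Joint ranges: [-2.89, 2.89], [-0.75, 2.08], [0.22, 2.7], [-1.18, 4.32], [0.11, 2.71], [-2.7, 2.7]. Speed limits (rad/s): [2.57, 2.57, 3.14, 3.14, 3.14, 3.14].

### API

Orientations are given as a rotation vector (axis times angle).
In Python, from bench import observe, camera, job_done, pinch_z gives the robot as it stands.
- The arm moves only by the tool play_rows, never from a script. Its argument "targets" is a list of rows, each a list of 5 numbers: the closure in counts, from 0 (fully open) to 255 (shut), then the shift along the tool's x, y, z in mm, then the turn about the tool's x in degrees. A call has exactly 10 rows; each row shifts and turns the commanded pose from where the row before left it, along the tool's axes as they then stand; what a row does not reach is not made up. A row lasts 1/10 s, in which the tool goes at most 50 mm and 8.59 degrees, less where a joint would pass 70% of its speed; a pose out of reach is approached as far as the arm can. A call is refused whole if a number of a shift passes 50 or a number of a turn 8.59, either way. A call with a gripper value outside its range is refused whole. The fingers move at their own pace and stop on an object; "squeeze" is the grip in N (left out, the last holds). Time passes only in rows, so rows that do not move let the fingers close, or fill a call up. It gives the time, the measured TCP pose, the force and the opening at its end, in the units of the state.
- observe(): the state, without advancing time (a new reading comes with each control period).
- camera(name): name is "side" or "top"; returns a dict with "frame" (400x640x3 uint8, red, green, blue), "range_z" (400x640 float32, m along the optical axis (not along the pixel's ray), 0 where there is no reading), "mtx" (3x3 intrinsics, pixels), "rvec" (rotation vector, rad) and "tvec" (3), from world to camera coordinates, as OpenCV has them. Camera axes: x right, y down, z forward; pixel columns grow to the right and rows downward; lengths in m; the calibration is good to about 2 mm. A picture is of the moment at which its call begins.
- job_done(): hands the job in, once; it reports no verdict.
The state is a dict: "t": time; "q": joint angles; "dq": joint speeds; "joint_efforts": joint torques, N m; "eef_pos": TCP position; "tool_rot": TCP orientation; "contact_force": force on the tool from outside, world axes, zero at the start; "wrist_torque": the same for the moment, N m; "opening": opening from 0.0 (shut) to 1.0 (fully open).
Only numpy, scipy, OpenCV 4.12 (cv2) and the standard library are available. Lean on these libraries where they do the work, as an engineer would, in place of code of your own. Each camera call takes 0.05 s, during which the arm holds its last target.

## Working session

There is one attempt and no reset: what is moved stays moved. The work goes in short steps, Python scripts to look and compute and a tool call to move; the robot and the scene stay as the last step left them, time stands still between calls to the robot, and variables do not carry over. Pictures are saved under pics/ and viewed, and the job is handed in when it is done.

Besides the shell and the picture viewer there is one more tool, called after "Emit:" by a JSON object that holds its "api" and its "payload". play_rows: Moves the arm, as the interface text tells. Its arguments: {"type":"object","properties":{"targets":{"type":"array"},"squeeze":{"type":"number"}},"required":["targets"]}

```bash
ls; mkdir -p pics
cat > h.py <<'E'
import numpy as np,cv2
from bench import observe,camera,job_done,pinch_z
def snap(name,tag):
    c=camera(name); np.savez(f'{tag}.npz',**c)
    cv2.imwrite(f'pics/{tag}.png',cv2.cvtColor(c['frame'],cv2.COLOR_RGB2BGR)); return c
def pts(c):
    K=c['mtx'];R=cv2.Rodrigues(np.array(c['rvec'],float))[0];t=np.array(c['tvec'],float).reshape(3)
    v,u=np.mgrid[:400,:640];z=c['range_z']
    P=np.stack([(u-K[0,2])/K[0,0]*z,(v-K[1,2])/K[1,1]*z,z],-1)
    W=(P-t)@R; W[z==0]=np.nan; return W
def ray(c,u,v,h):
    K=c['mtx'];R=cv2.Rodrigues(np.array(c['rvec'],float))[0];t=np.array(c['tvec'],float).reshape(3)
    d=R.T@np.array([(u-K[0,2])/K[0,0],(v-K[1,2])/K[1,1],1]);o=-R.T@t
    return o+d*(h-o[2])/d[2]
def load(tag): return dict(np.load(f'{tag}.npz'))
E
python3 - <<'E'
from h import *
print(observe(),pinch_z if not callable(pinch_z) else pinch_z())
for n in('top','side'):
    c=snap(n,n+'0');R=cv2.Rodrigues(np.array(c['rvec'],float))[0];print(n,-R.T@np.array(c['tvec']).ravel(),R[2],c['mtx'].tolist())
E
```

```text
pics
{'t': 0.0, 'q': array([-1.43996008e+00,  2.76612216e-01,  1.50616212e+00, -3.75152252e-05,
        1.36067984e+00, -1.20990487e-01]), 'dq': array([ 0.00278283, -0.0001687 ,  0.00094781,  0.00040747, -0.00021327,
       -0.00093391]), 'joint_efforts': array([ 7.48985749e-04, -4.16766787e+01, -2.45802820e+01, -2.43775703e-04,
        1.09073470e-02, -2.33024053e-06]), 'eef_pos': array([ 0.14319132, -0.55633168,  0.23041833]), 'tool_rot': array([ 2.0881046 ,  0.26629193, -2.08820109]), 'contact_force': array([ 0.15527051, -0.8241229 ,  0.76183858]), 'wrist_torque': array([-0.0047684 , -0.0315211 , -0.05171378]), 'opening': 1.0041058553359954} 0.0187
top [ 0.40977379 -0.08176498  1.04034375] [ 0.21528282  0.03567453 -0.97589991] [[433.67527007614916, 0.0, 317.0373173847535], [0.0, 433.67527007614916, 199.07404640720574], [0.0, 0.0, 1.0]]
side [0.52641131 0.65718359 0.56681268] [ 0.08808749 -0.81543494 -0.57210703] [[361.9606445095715, 0.0, 323.7822947334264], [0.0, 361.9606445095715, 198.04908692380005], [0.0, 0.0, 1.0]]
```

View pics/top0.png

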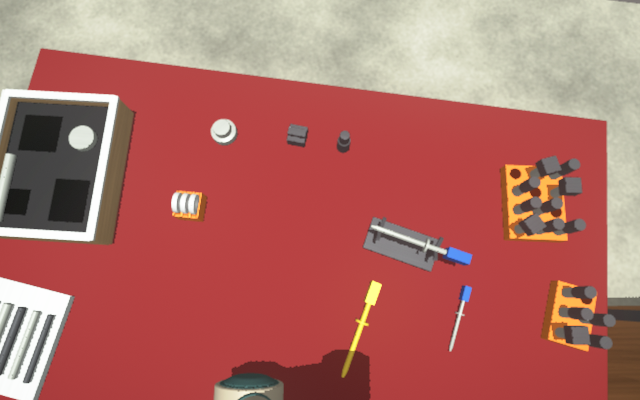

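View pics/side0.png

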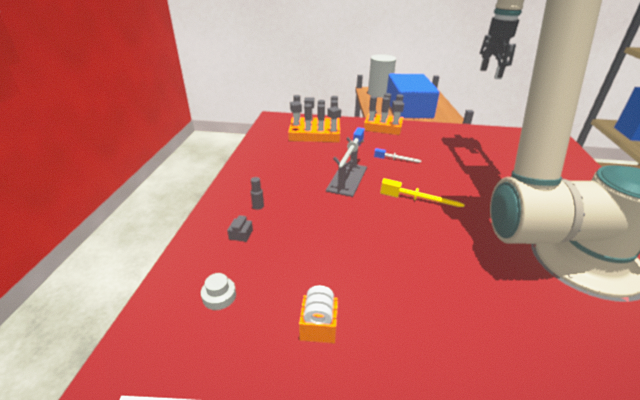

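Run:
```python
from h import *
c=load('top0');W=pts(c);f=c['frame'];hsv=cv2.cvtColor(f,cv2.COLOR_RGB2HSV)
def roi(u0,u1,v0,v1):
    m=np.zeros((400,640),bool);m[v0:v1,u0:u1]=1;return m
tab=W[300:340,200:300].reshape(-1,3);print('table z',np.nanmedian(tab[:,2]))
b=(hsv[...,0]>100)&(hsv[...,0]<130)&(hsv[...,1]>120)&roi(430,480,240,275)
P=W[b];print('blue',len(P),np.nanmin(P,0),np.nanmax(P,0),np.nanmedian(P,0))
top=P[P[:,2]>0.1];print('top',len(top),cv2.minAreaRect((top[:,:2]*1000).astype(np.float32)))
# rod points: z ~.09+
m=roi(365,450,220,262)&(W[...,2]>0.085)
P=W[m];print('rodz',len(P));l=cv2.fitLine((P[:,:2]*1000).astype(np.float32),cv2.DIST_HUBER,0,.01,.01).ravel();print(l, np.degrees(np.arctan2(l[1],l[0])),P.min(0),P.max(0))
# stand base
m=roi(355,445,215,275)&(W[...,2]<0.03)&(hsv[...,1]<100)
P=W[m];print('base',cv2.minAreaRect((P[:,:2]*1000).astype(np.float32)),np.nanmedian(P[:,2]))
o=(hsv[...,0]<25)&(hsv[...,0]>8)&(hsv[...,1]>120)&roi(165,215,185,225)
P=W[o];P=P[P[:,2]>.04];print('block',len(P),cv2.minAreaRect((P[:,:2]*1000).astype(np.float32)),np.median(P[:,2]))
m=roi(165,215,185,225)&(W[...,2]>0.06)
P=W[m];print('collars',len(P),cv2.minAreaRect((P[:,:2]*1000).astype(np.float32)),P[:,2].max())
im=cv2.cvtColor(f,cv2.COLOR_RGB2BGR)
a=cv2.resize(im[210:280,360:480],None,fx=5,fy=5);bb=cv2.resize(im[185:225,165:215],None,fx=5,fy=5)
cv2.imwrite('pics/crop.png',np.vstack([a,np.pad(bb,((0,0),(0,350),(0,0)))]))
```

```text
table z -0.0007002952445950367
blue 289 [ 0.52093562 -0.39149816  0.07861629] [ 0.55086759 -0.34009586  0.11129796] [ 0.53460367 -0.3638263   0.10610564]
top 249 ((535.9524536132812, -365.8492736816406), (48.36625671386719, 22.779340744018555), 78.29684448242188)
rodz 630
[ 2.0308149e-01  9.7916186e-01  5.5593298e+02 -2.6448523e+02] 78.28278 [ 0.51958086 -0.34806613  0.0851149 ] [ 0.59188725 -0.17411762  0.10967484]
base ((560.544189453125, -266.2536926269531), (184.54098510742188, 88.5735855102539), 77.63078308105469) 0.006684380408148526
block 222 ((574.0574951171875, 253.58897399902344), (62.45769500732422, 61.378658294677734), 1.3584187030792236) 0.044945012837690694
collars 393 ((573.4086303710938, 253.7062530517578), (45.82357406616211, 52.05960464477539), 2.6417548656463623) 0.08425069968393586
```

View pics/crop.png

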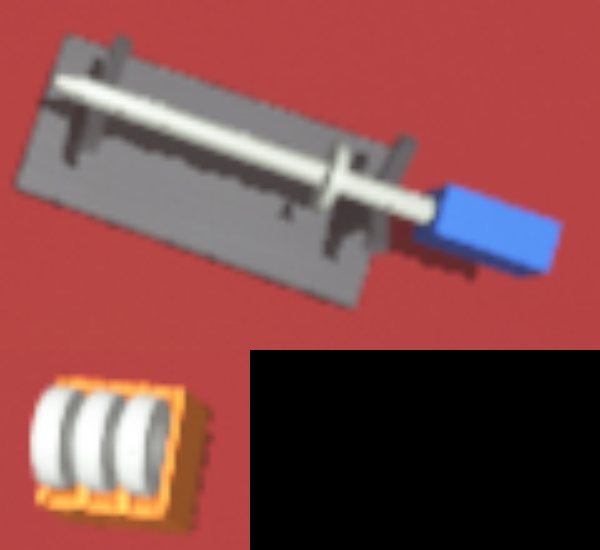

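The candidates are a blue handle on the stand at (459,256), a small blue one on the table at (466,293), and a yellow one at (373,292). The first is meant: it isn't yellow, it's the larger blue one, and it lies in the forks. The crop confirms this. Next I refine the block measurement and work out the grasp move.

```bash
cat >> h.py <<'E'
from scipy.spatial.transform import Rotation as Ro
def tool():
    o=observe();R=Ro.from_rotvec(o['tool_rot']).as_matrix();return o,R
def delta(target,yaw=None):
    """shift in tool axes (mm) after turn so jaw axis (y) has heading yaw mod 180"""
    o,R=tool();turn=0
    print('t %.2f'%o['t'],'tcp',o['eef_pos'].round(4),'down',R[:,0].round(3),'jaw heading %.2f'%np.degrees(np.arctan2(R[1,1],R[0,1])),'F',np.round(o['contact_force'],1),'op %.3f'%o['opening'])
    if yaw is not None:
        h=np.degrees(np.arctan2(R[1,1],R[0,1]));d=(yaw-h+90)%180-90
        turn=-d if R[2,0]<0 else d
        R=R@Ro.from_rotvec([np.radians(turn),0,0]).as_matrix()
    s=R.T@(np.array(target)-o['eef_pos'])*1000
    print('turn %.2f shift'%turn,s.round(1));return turn,s
E
python3 - <<'E'
from h import *
a=load('side0');W=pts(a);f=a['frame'];hsv=cv2.cvtColor(f,cv2.COLOR_RGB2HSV)
def roi(u0,u1,v0,v1):
    m=np.zeros((400,640),bool);m[v0:v1,u0:u1]=1;return m
o=(hsv[...,0]<25)&(hsv[...,0]>8)&(hsv[...,1]>120)&roi(290,350,280,350)
P=W[o]*1000;print('side block',np.nanpercentile(P,[1,50,99],axis=0).round(0))
m=roi(290,350,280,350)&(hsv[...,1]<60)&(W[...,2]>.05)
P=W[m]*1000;print('side collars',len(P),np.nanpercentile(P,[1,50,99],axis=0).round(0))
top=P[P[:,2]>76];print('tops',np.nanpercentile(top,[1,50,99],axis=0).round(0))
b=(hsv[...,0]>100)&(hsv[...,0]<130)&(hsv[...,1]>120)&roi(345,370,120,150)
P=W[b]*1000;print('side handle',np.nanpercentile(P,[1,50,99],axis=0).round(0),len(P))
m=roi(325,375,125,200)&(W[...,2]>.092)
P=W[m]*1000;print('rod side',cv2.fitLine(P[:,:2].astype(np.float32),cv2.DIST_HUBER,0,.01,.01).ravel())
# top: collars by height slice each
c=load('top0');W=pts(c)
m=roi(165,215,185,225)&(W[...,2]>0.06);P=W[m]*1000
ang=np.radians(92);d=np.array([np.cos(ang),np.sin(ang)]);s=(P[:,:2]-[574,253.6])@d
for lo,hi in((-30,-10),(-10,10),(10,30)):
    q=P[(s>lo)&(s<hi)];print('collar',lo,q[:,:2].min(0),q[:,:2].max(0),'mid',((q.min(0)+q.max(0))/2).round(1),len(q),q[:,2].max())
# base corners of stand
delta([.536,-.366,.071],-11.7)
delta([.536,-.366,.15],-11.7)
cv2.imwrite('pics/sidecrop.png',cv2.cvtColor(cv2.resize(f[270:350,280:360],None,fx=7,fy=7),cv2.COLOR_RGB2BGR))
E
```

```text
side block [[543. 189.  -2.]
 [573. 285.  35.]
 [608. 288.  49.]]
side collars 795 [[552. 232.  51.]
 [573. 261.  74.]
 [596. 283.  82.]]
tops [[560. 231.  76.]
 [574. 259.  79.]
 [590. 282.  82.]]
side handle [[ 522. -388.   87.]
 [ 533. -357.  106.]
 [ 548. -337.  108.]] 81
rod side [ 2.0648712e-01  9.7844934e-01  5.5164905e+02 -2.8361273e+02]
collar -30 [552.23285036 227.21911432] [597.28142971 241.53379825] mid [574.8 234.4  71.8] 128 83.29414050855338
collar -10 [550.93232772 246.60353999] [596.26137564 260.60992139] mid [573.6 253.6  72.2] 133 83.76824386037379
collar 10 [549.81587751 265.65338206] [595.0488008  280.22367284] mid [572.4 272.9  72.3] 132 84.25069968393586
t 0.10 tcp [ 0.1432 -0.5564  0.2305] down [-0.     0.002 -1.   ] jaw heading -75.58 F [ 0.4 -0.1  0.2] op 0.999
turn -63.88 shift [ 159.7  346.2 -265.8]
t 0.10 tcp [ 0.1432 -0.5564  0.2305] down [-0.     0.002 -1.   ] jaw heading -75.58 F [ 0.4 -0.1  0.2] op 0.999
turn -63.88 shift [  80.7  346.1 -266. ]
```

View pics/sidecrop.png

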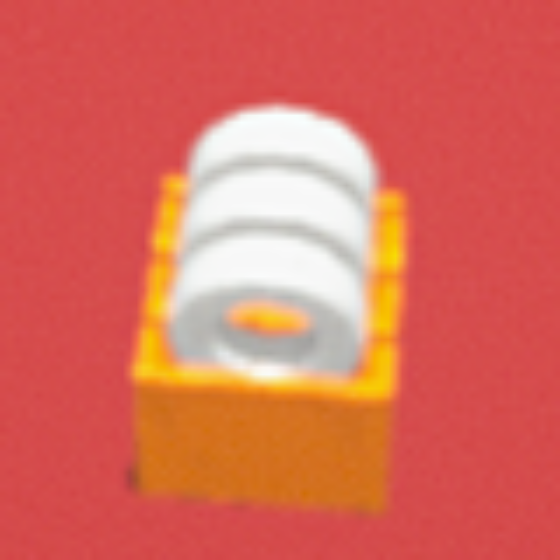

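Emit:
{"api": "play_rows", "payload": {"targets": [[0, 0, 0, 0, -8], [0, 0, 0, 0, -8], [0, 0, 0, 0, -8], [0, 0, 0, 0, -8], [0, 0, 0, 0, -8], [0, 0, 0, 0, -8], [0, 0, 0, 0, -8], [0, 0, 0, 0, -8], [0, 4, 20, -15, 0], [0, 8, 30, -24, 0]], "squeeze": 100}}

```text
t: 1.1
eef_pos: [0.1993, -0.5298, 0.2192]
tool_rot: [1.357, 1.104, -1.36]
contact_force: [0.5, -0.2, 0.6]
opening: 1.0
```

Emit:
{"api": "play_rows", "payload": {"targets": [[0, 8, 35, -27, 0], [0, 8, 36, -28, 0], [0, 8, 36, -28, 0], [0, 8, 36, -28, 0], [0, 8, 36, -28, 0], [0, 8, 36, -28, 0], [0, 8, 36, -28, 0], [0, 8, 30, -20, 0], [0, 8, 15, -10, 0], [0, 0, 0, 0, 0]]}}

```text
t: 2.1
eef_pos: [0.5362, -0.366, 0.1452]
tool_rot: [1.355, 1.112, -1.355]
contact_force: [-0.9, 0.1, -0.4]
opening: 0.996
```

Run:
```python
from h import *
delta([.5352,-.3645,.071],-11.7)
```

```text
t 2.10 tcp [ 0.5362 -0.366   0.1452] down [-0.002  0.002 -1.   ] jaw heading -11.40 F [-0.9  0.1 -0.4] op 0.996
turn 0.30 shift [74.2 -1.1 -1.2]
```

Emit:
{"api": "play_rows", "payload": {"targets": [[0, 0, -1, -1, 0.3], [0, 15, 0, 0, 0], [0, 15, 0, 0, 0], [0, 15, 0, 0, 0], [0, 15, 0, 0, 0], [0, 14, 0, 0, 0], [0, 0, 0, 0, 0], [0, 0, 0, 0, 0], [255, 0, 0, 0, 0], [255, 0, 0, 0, 0]]}}

```text
t: 3.1
eef_pos: [0.5348, -0.367, 0.0743]
tool_rot: [1.36, 1.102, -1.36]
contact_force: [-0.2, 0.6, -0.4]
opening: 0.693
```

Emit:
{"api": "play_rows", "payload": {"targets": [[255, 0, 0, 0, 0], [255, 0, 0, 0, 0], [255, 0, 0, 0, 0], [255, 0, 0, 0, 0], [255, 0, 0, 0, 0], [255, 0, 0, 0, 0], [255, 0, 0, 0, 0], [255, 0, 0, 0, 0], [255, 0, 0, 0, 0], [255, 0, 0, 0, 0]]}}

```text
t: 4.1
eef_pos: [0.5356, -0.367, 0.0738]
tool_rot: [1.361, 1.101, -1.359]
contact_force: [5.2, -0.0, 1.8]
opening: 0.239
```

Run:
```python
from h import *
delta([.5352,-.3645,.071],-11.7); print(observe()['wrist_torque'])
c=snap('side','side1');f=c['frame'];c2=snap('top','top1')
cv2.imwrite('pics/g1.png',cv2.cvtColor(np.hstack([cv2.resize(f[90:210,300:400],None,fx=4,fy=4),cv2.resize(c2['frame'][190:310,360:460],None,fx=4,fy=4)]),cv2.COLOR_RGB2BGR))
```

```text
t 4.10 tcp [ 0.5356 -0.367   0.0738] down [ 0.003 -0.001 -1.   ] jaw heading -11.90 F [ 5.2 -0.   1.8] op 0.239
turn -0.20 shift [ 2.8 -0.9 -2.3]
[-0.01666242 -0.79108449 -0.20965077]
```

View pics/g1.png

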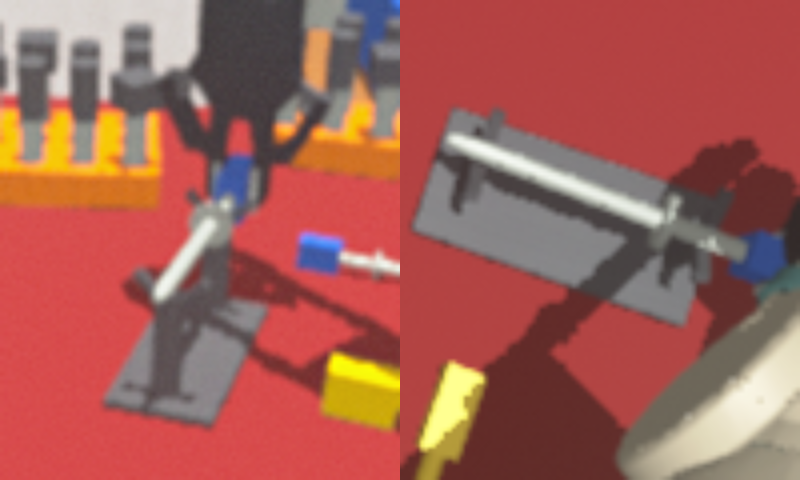

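Emit:
{"api": "play_rows", "payload": {"targets": [[255, -4, 0, 0, 0], [255, -8, 0, 0, 0], [255, -10, 0, 0, 0], [255, -12, 0, 0, 0], [255, -12, 0, 0, 0], [255, -12, 0, 0, 0], [255, -10, 0, 0, 0], [255, -6, 0, 0, 0], [255, -3, 0, 0, 0], [255, 0, 0, 0, 0]]}}

```text
t: 5.2
eef_pos: [0.5345, -0.3666, 0.1507]
tool_rot: [1.36, 1.103, -1.36]
contact_force: [0.9, 0.1, -2.0]
opening: 0.242
```

Run:
```python
from h import *
delta([.5872,-.0051,.144],2.8); print(observe()['wrist_torque'])
c=snap('side','side2');c2=snap('top','top2');W=pts(c)
cv2.imwrite('pics/g2.png',cv2.cvtColor(np.hstack([cv2.resize(c['frame'][90:210,300:400],None,fx=4,fy=4),cv2.resize(c2['frame'][190:310,360:460],None,fx=4,fy=4)]),cv2.COLOR_RGB2BGR))
for n,c in(('s',c),('t',c2)):
    W=pts(c);m=(W[...,2]>.12)&(W[...,2]<.19)&(W[...,1]>-.26)&(W[...,1]<-.12)&(W[...,0]>.45)&(W[...,0]<.65)
    P=W[m]; print(n,len(P))
    if len(P)>10:print(cv2.fitLine(P.astype(np.float32),cv2.DIST_HUBER,0,.001,.001).ravel(),P.min(0),P.max(0))
```

```text
t 5.20 tcp [ 0.5345 -0.3666  0.1507] down [ 0. -0. -1.] jaw heading -11.87 F [ 0.9  0.1 -2. ] op 0.242
turn -14.67 shift [   6.5   70.3 -358.5]
[-0.05650585  0.04316378  0.0647169 ]
s 79
[ 0.24092461  0.97050047  0.00916985  0.5665382  -0.2116277   0.17252436] [ 0.55290391 -0.25893101  0.16635112] [ 0.57959767 -0.17055422  0.17643851]
t 244
[ 0.2289824   0.9732011   0.02113702  0.5659392  -0.21888019  0.17301217] [ 0.55205626 -0.25932805  0.1657501 ] [ 0.57952272 -0.17444051  0.17827032]
```

View pics/g2.png

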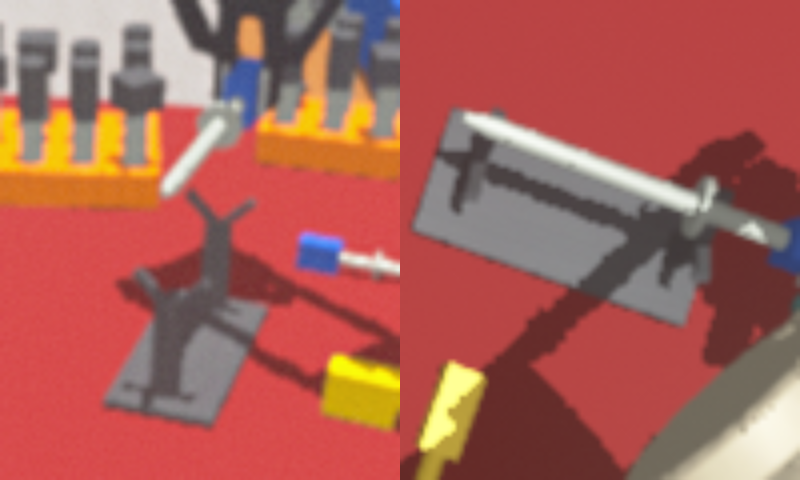

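Emit:
{"api": "play_rows", "payload": {"targets": [[255, 0, 0, 0, -5], [255, 0, 0, 0, -5], [255, 0, 0, 0, -4.7], [255, 0, 4, -20, 0], [255, 0, 8, -40, 0], [255, 0, 9, -46, 0], [255, 0, 9, -46, 0], [255, 0, 9, -46, 0], [255, 0, 9, -46, 0], [255, 0, 9, -46, 0]]}}

```text
t: 6.3
eef_pos: [0.5763, -0.0709, 0.15]
tool_rot: [1.174, 1.233, -1.174]
contact_force: [1.5, 0.2, -2.2]
opening: 0.242
```

Emit:
{"api": "play_rows", "payload": {"targets": [[255, 0, 7, -36, 0], [255, 0, 4, -22, 0], [255, 10, 2, -10, 0], [255, 20, 0, 0, 0], [255, 20, 0, 0, 0], [255, 20, 0, 0, 0], [255, 20, 0, 0, 0], [255, 14, 0, 0, 0], [255, 4, 0, 0, 0], [255, 0, 0, 0, 0]]}}

```text
t: 7.3
eef_pos: [0.5856, -0.0057, 0.0411]
tool_rot: [1.172, 1.234, -1.175]
contact_force: [-0.3, 0.5, -1.4]
opening: 0.242
```

Run:
```python
from h import *
delta([.5872,-.0051,.0418],2.8); print(observe()['wrist_torque'])
c=snap('side','side3');c2=snap('top','top3')
for n,c in(('s',c),('t',c2)):
    W=pts(c);m=(W[...,2]>.045)&(W[...,2]<.072)&(W[...,1]>.08)&(W[...,1]<.215)&(W[...,0]>.5)&(W[...,0]<.65)
    P=W[m]; print(n,len(P))
    if len(P)>10:
        l=cv2.fitLine(P.astype(np.float32),cv2.DIST_HUBER,0,.001,.001).ravel();print(l,np.degrees(np.arctan2(l[1],l[0])),P.min(0),P.max(0))
        print('at block y .254:',l[3:]+l[:3]*(.254-l[4])/l[1])
```

```text
t 7.30 tcp [ 0.5856 -0.0057  0.0411] down [-0.003  0.    -1.   ] jaw heading 2.78 F [-0.3  0.5 -1.4] op 0.242
turn -0.02 shift [-0.7  1.6 -0.5]
[-0.0786061  -0.04409225 -0.01108576]
s 235
[-0.01484566  0.99978954  0.01416218  0.58023506  0.13516526  0.06430647] 90.85071 [0.57347549 0.08014966 0.0580267 ] [0.58708485 0.19372917 0.06794146]
at block y .254: [0.5784705  0.254      0.06598978]
t 160
[-0.01550753  0.9998067   0.01208512  0.5800864   0.13004     0.06459005] 90.88861 [0.57384591 0.08023951 0.05663355] [0.58741345 0.18983236 0.06940332]
at block y .254: [0.57816374 0.254      0.06608842]
```

View pics/side3.png

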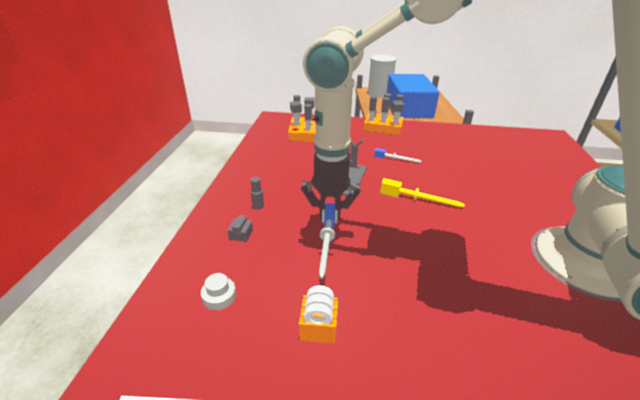

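View pics/top3.png

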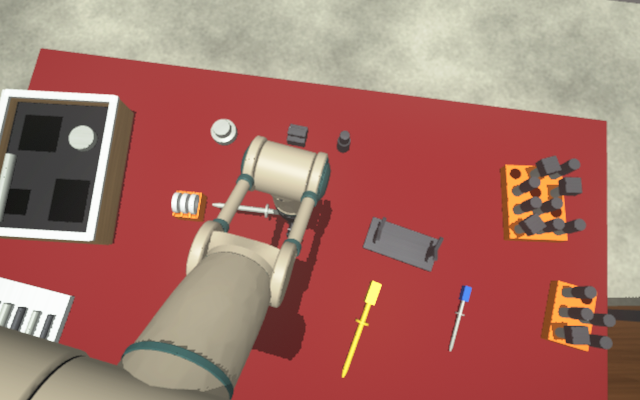

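Emit:
{"api": "play_rows", "payload": {"targets": [[255, 1, 3, 0, -1.7], [255, 0, 0, -10, 0], [255, 0, 0, -10, 0], [255, 0, 0, 0, 0], [255, 0, 0, 0, 0], [255, 0, 0, 0, 0], [255, 0, 0, 0, 0], [255, 0, 0, 0, 0], [255, 0, 0, 0, 0], [255, 0, 0, 0, 0]]}}

```text
t: 8.4
eef_pos: [0.5881, 0.0144, 0.0412]
tool_rot: [1.151, 1.245, -1.151]
contact_force: [0.2, 0.4, -1.4]
opening: 0.243
```

Run:
```python
from h import *
delta([.5886,.0143,.0405],4.5); print(observe()['wrist_torque'])
c=snap('side','side4');c2=snap('top','top4')
for n,c in(('s',c),('t',c2)):
    W=pts(c);m=(W[...,2]>.045)&(W[...,2]<.072)&(W[...,1]>.1)&(W[...,1]<.195)&(W[...,0]>.5)&(W[...,0]<.65)
    P=W[m]; print(n,len(P))
    l=cv2.fitLine(P.astype(np.float32),cv2.DIST_HUBER,0,.001,.001).ravel();print(l,np.degrees(np.arctan2(l[1],l[0])),P.min(0),P.max(0))
    print('at block y .254:',l[3:]+l[:3]*(.254-l[4])/l[1])
    m=(W[...,2]>.062)&(W[...,2]<.09)&(W[...,1]>.226)&(W[...,1]<.29)&(W[...,0]>.5)&(W[...,0]<.65);P=W[m]
    print('collars',P.min(0),P.max(0),cv2.minAreaRect((P[:,:2]*1000).astype(np.float32)))
a=load('side4')['frame'];b=c['frame']
cv2.imwrite('pics/g4.png',cv2.cvtColor(np.hstack([cv2.resize(a[230:350,280:360],None,fx=4,fy=4),cv2.resize(b[150:270,160:270],None,fx=4,fy=4)]),cv2.COLOR_RGB2BGR))
```

```text
t 8.40 tcp [0.5881 0.0144 0.0412] down [-0. -0. -1.] jaw heading 4.51 F [ 0.2  0.4 -1.4] op 0.243
turn 0.01 shift [0.7 0.5 0.2]
[-0.04530484  0.03480193 -0.00522548]
s 203
[-0.06135577  0.9977873   0.02561281  0.5779439   0.15976895  0.06465628] 93.51879 [0.57069029 0.10056263 0.057729  ] [0.58714812 0.19496023 0.06776224]
at block y .254: [0.57214946 0.254      0.06707516]
collars [0.55085898 0.22939675 0.06210181] [0.59792323 0.28331073 0.08304446] ((574.2911376953125, 256.3431701660156), (46.08655548095703, 52.96424865722656), 1.550154685974121)
t 131
[-0.06549668  0.99741447  0.02957225  0.57868636  0.12968946  0.06313738] 93.75702 [0.57223101 0.1002428  0.05562673] [0.58658735 0.19377782 0.06954659]
at block y .254: [0.5705233  0.254      0.06682306]
collars [0.54968351 0.22740358 0.06205475] [0.59744042 0.2797637  0.08542528] ((573.6952514648438, 253.39694213867188), (45.853904724121094, 51.56840896606445), 3.04429292678833)
```

View pics/g4.png

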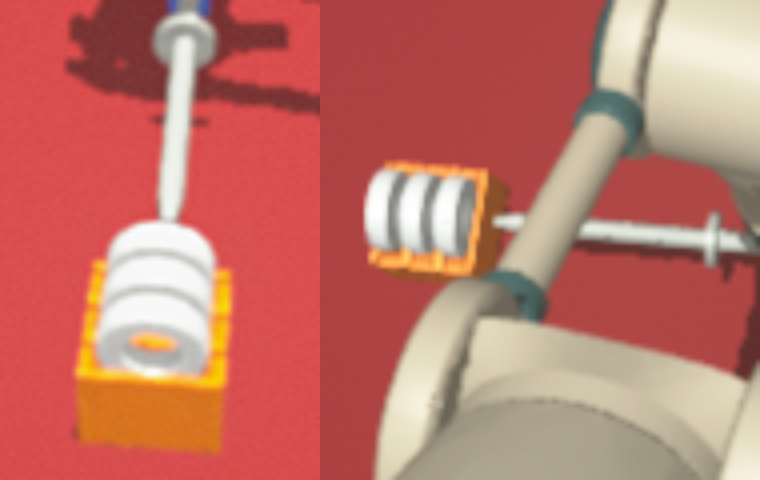

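Emit:
{"api": "play_rows", "payload": {"targets": [[255, 2, 0, 0, 0.8], [255, 0, 0, 0, 0], [255, 0, 0, -8, 0], [255, 0, 0.5, -10, 0], [255, 0, 0, -10, 0], [255, 0, 0.5, -10, 0], [255, 0, 0, -10, 0], [255, 0, 0, -7, 0], [255, 0, 0, 0, 0], [255, 0, 0, 0, 0]]}}

```text
t: 9.5
eef_pos: [0.5855, 0.0697, 0.0393]
tool_rot: [1.16, 1.239, -1.161]
contact_force: [0.8, -0.6, -0.7]
opening: 0.246
```

Run:
```python
from h import *
delta([.582,.1395,.039],3.7); print(observe()['wrist_torque'])
c=snap('side','side5');c2=snap('top','top5')
a=c['frame'];b=c2['frame']
for n,c in(('s',c),('t',c2)):
    W=pts(c);m=(W[...,2]>.045)&(W[...,2]<.072)&(W[...,1]>.15)&(W[...,1]<.22)&(W[...,0]>.55)&(W[...,0]<.61)
    P=W[m]; print(n,len(P))
    l=cv2.fitLine(P.astype(np.float32),cv2.DIST_HUBER,0,.001,.001).ravel();print(l,np.degrees(np.arctan2(l[1],l[0])),P.min(0),P.max(0))
    print('at block y .254:',l[3:]+l[:3]*(.254-l[4])/l[1])
cv2.imwrite('pics/g5.png',cv2.cvtColor(np.hstack([cv2.resize(a[230:350,280:360],None,fx=4,fy=4),cv2.resize(b[150:270,160:270],None,fx=4,fy=4)]),cv2.COLOR_RGB2BGR))
```

```text
t 9.50 tcp [0.5855 0.0697 0.0393] down [ 0. -0. -1.] jaw heading 3.77 F [ 0.8 -0.6 -0.7] op 0.246
turn 0.07 shift [  0.2   1.  -69.9]
[-0.08483507 -0.0485825   0.0364428 ]
s 160
[-0.06499375  0.99786854  0.00584834  0.5786033   0.18350509  0.06143016] 93.726555 [0.57246118 0.15006295 0.05534741] [0.58585109 0.21634486 0.06439609]
at block y .254: [0.5740118  0.254      0.06184332]
t 155
[-0.03846565  0.99869215  0.03368046  0.5777059   0.18499088  0.06120913] 92.20571 [0.57134056 0.15031644 0.05505621] [0.58531893 0.21991495 0.06664832]
at block y .254: [0.57504797 0.254      0.06353643]
```

View pics/g5.png

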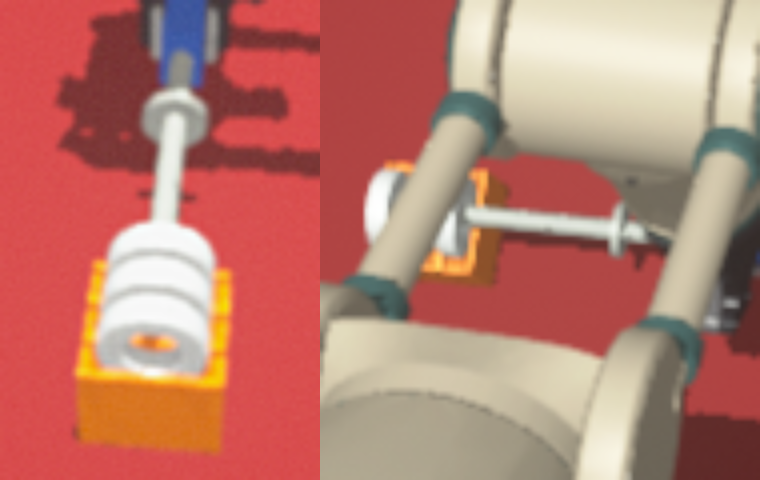

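Emit:
{"api": "play_rows", "payload": {"targets": [[255, 0, 0, -6, 0], [255, 0, 0.5, -8, 0], [255, 0, 0, -9, 0], [255, 0, 0.5, -9, 0], [255, 0, 0, -9, 0], [255, 0, 0, -9, 0], [255, 0, 0, -9, 0], [255, 0, 0, -7, 0], [255, 0, 0, -3, 0], [255, 0, 0, 0, 0]]}}

```text
t: 10.6
eef_pos: [0.582, 0.1389, 0.0392]
tool_rot: [1.16, 1.239, -1.161]
contact_force: [-0.4, 0.2, -1.4]
opening: 0.241
```

Run:
```python
from h import *
delta([.582,.1395,.039],3.7); print(observe()['wrist_torque'])
c=snap('side','side6');c2=snap('top','top6')
a=c['frame'];b=c2['frame']
for n,c in(('s',c),('t',c2)):
    W=pts(c);m=(W[...,2]>.045)&(W[...,2]<.09)&(W[...,1]>.15)&(W[...,1]<.35)&(W[...,0]>.54)&(W[...,0]<.61)
    P=W[m]; print(n,len(P))
    for lo in np.arange(.16,.32,.01):
        q=P[(P[:,1]>lo)&(P[:,1]<lo+.01)]
        if len(q)>3:print('%.2f'%lo,len(q),(q.min(0)*1000).round(0),(q.max(0)*1000).round(0))
cv2.imwrite('pics/g6.png',cv2.cvtColor(np.hstack([cv2.resize(a[230:350,280:360],None,fx=4,fy=4),cv2.resize(b[150:270,160:270],None,fx=4,fy=4)]),cv2.COLOR_RGB2BGR))
```

```text
t 10.60 tcp [0.582  0.1389 0.0392] down [-0. -0. -1.] jaw heading 3.77 F [-0.4  0.2 -1.4] op 0.241
turn 0.07 shift [ 0.2  0.1 -0.6]
[-0.08589279 -0.03142288  0.0341179 ]
s 1716
0.16 122 [568. 160.  45.] [590. 170.  74.]
0.17 27 [573. 170.  55.] [585. 180.  61.]
0.18 20 [573. 181.  57.] [583. 189.  62.]
0.19 20 [573. 191.  55.] [584. 197.  62.]
0.20 15 [561. 206.  56.] [593. 210.  71.]
0.21 85 [563. 210.  56.] [592. 215.  73.]
0.22 15 [546. 225.  45.] [606. 230.  49.]
0.23 106 [552. 230.  45.] [606. 240.  83.]
0.24 149 [545. 240.  46.] [605. 250.  82.]
0.25 126 [551. 250.  46.] [605. 260.  82.]
0.26 165 [545. 260.  45.] [605. 270.  83.]
0.27 211 [550. 270.  45.] [601. 280.  83.]
0.28 318 [543. 280.  45.] [604. 290.  82.]
0.29 36 [568. 290.  60.] [579. 300.  65.]
0.30 41 [567. 300.  59.] [579. 310.  67.]
0.31 39 [567. 310.  59.] [578. 319.  66.]
t 716
0.20 8 [565. 207.  66.] [578. 210.  74.]
0.21 15 [570. 210.  57.] [582. 220.  70.]
0.22 96 [545. 220.  45.] [593. 230.  82.]
0.23 114 [544. 230.  45.] [597. 240.  84.]
0.24 85 [544. 240.  45.] [603. 250.  84.]
0.25 107 [544. 250.  45.] [604. 260.  83.]
0.26 90 [544. 260.  45.] [602. 270.  83.]
0.27 94 [542. 270.  45.] [601. 280.  84.]
0.28 18 [542. 280.  46.] [603. 289.  73.]
0.29 22 [568. 290.  57.] [579. 300.  64.]
0.30 22 [567. 301.  58.] [577. 309.  68.]
0.31 23 [566. 310.  59.] [578. 320.  68.]
```

View pics/g6.png

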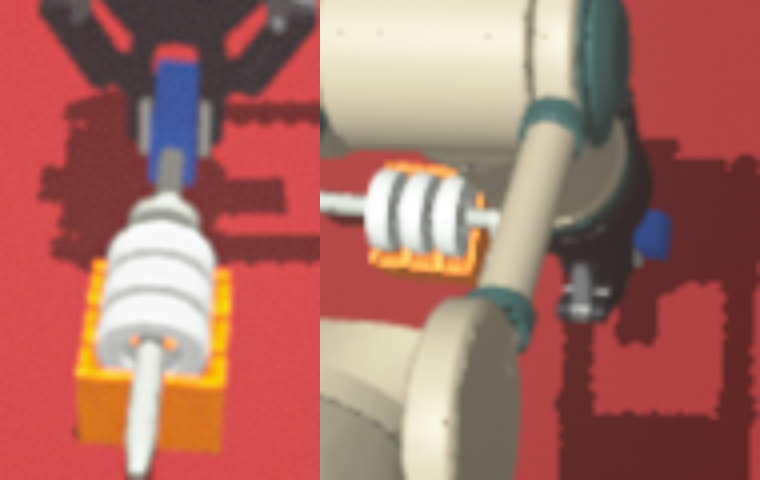

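Emit:
{"api": "play_rows", "payload": {"targets": [[255, -2, 0, 0, 0], [255, -3, 0, 0, 0], [255, -3, 0, 0, 0], [255, -4, 0, 0, 0], [255, -6, 0, 0, 0], [255, -8, 0, 0, 0], [255, -8, 0, 0, 0], [255, -8, 0, 0, 0], [255, -4, 0, 0, 0], [255, 0, 0, 0, 0]], "squeeze": 120}}

```text
t: 11.7
eef_pos: [0.5826, 0.1386, 0.0863]
tool_rot: [1.162, 1.238, -1.16]
contact_force: [0.6, -0.2, -2.6]
opening: 0.241
```

Run:
```python
from h import *
delta([.582,.1395,.039],3.7); print(observe()['wrist_torque'])
c=snap('side','side7');c2=snap('top','top7')
a=c['frame'];b=c2['frame']
for n,c in(('s',c),('t',c2)):
    W=pts(c);m=(W[...,2]>.075)&(W[...,2]<.15)&(W[...,1]>.15)&(W[...,1]<.35)&(W[...,0]>.54)&(W[...,0]<.61)
    P=W[m]; print(n,len(P))
    for lo in np.arange(.16,.32,.01):
        q=P[(P[:,1]>lo)&(P[:,1]<lo+.01)]
        if len(q)>3:print('%.2f'%lo,len(q),(q.min(0)*1000).round(0),(q.max(0)*1000).round(0))
cv2.imwrite('pics/g7.png',cv2.cvtColor(np.hstack([cv2.resize(a[210:330,280:360],None,fx=4,fy=4),cv2.resize(b[150:270,160:270],None,fx=4,fy=4)]),cv2.COLOR_RGB2BGR))
```

```text
t 11.70 tcp [0.5826 0.1386 0.0863] down [ 0.002  0.    -1.   ] jaw heading 3.73 F [ 0.6 -0.2 -2.6] op 0.241
turn 0.03 shift [47.3 -0.6 -1. ]
[-0.20839992  0.01415355 -0.00024917]
s 1785
0.16 146 [569. 160.  83.] [591. 170. 120.]
0.17 25 [574. 171. 101.] [585. 180. 110.]
0.18 24 [574. 180. 102.] [585. 189. 109.]
0.19 14 [574. 190. 105.] [583. 196. 109.]
0.20 17 [563. 207. 107.] [588. 210. 119.]
0.21 143 [562. 210.  95.] [593. 219. 120.]
0.23 96 [554. 231. 101.] [601. 240. 122.]
0.24 136 [554. 240.  95.] [600. 250. 123.]
0.25 111 [553. 251.  97.] [599. 260. 122.]
0.26 156 [554. 260.  78.] [600. 270. 122.]
0.27 169 [552. 270.  86.] [599. 280. 123.]
0.28 339 [553. 280.  77.] [598. 290. 123.]
0.29 41 [569. 290. 104.] [580. 300. 112.]
0.30 39 [568. 300. 105.] [579. 310. 112.]
0.31 46 [568. 310. 105.] [579. 320. 112.]
t 683
0.21 15 [571. 210. 102.] [581. 220. 118.]
0.22 67 [554. 221.  81.] [592. 230. 122.]
0.23 122 [553. 230.  77.] [600. 240. 124.]
0.24 70 [552. 240.  86.] [596. 250. 122.]
0.25 116 [552. 250.  86.] [598. 260. 122.]
0.26 79 [552. 260.  85.] [597. 270. 123.]
0.27 104 [551. 270.  85.] [597. 280. 123.]
0.28 15 [568. 280. 104.] [590. 290. 115.]
0.29 25 [567. 290. 104.] [579. 299. 111.]
0.30 23 [568. 301. 105.] [578. 310. 112.]
0.31 24 [567. 310. 105.] [578. 320. 114.]
```

View pics/g7.png

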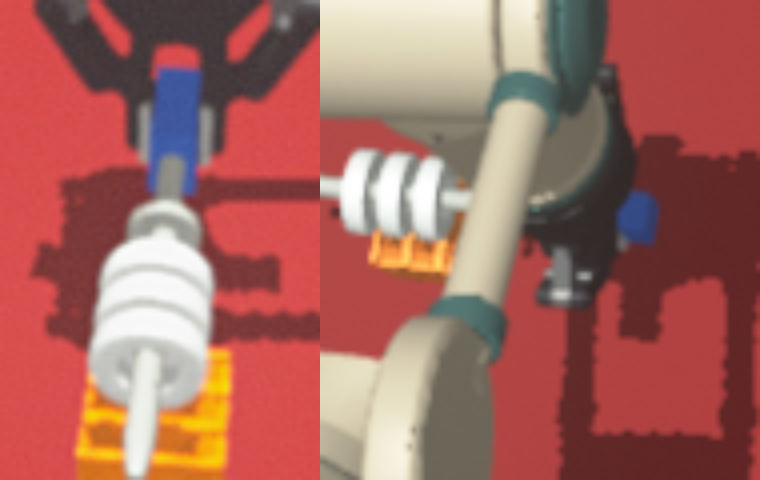

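Emit:
{"api": "play_rows", "payload": {"targets": [[255, -6, 0, 0, 0], [255, -12, 0, 0, 0], [255, -14, 0, 0, 0], [255, -14, 0, 0, 0], [255, -14, 0, 0, 0], [255, -10, 0, 0, 0], [255, -4, 0, 0, 3], [255, 0, 0, 0, 5], [255, 0, 0, 0, 5], [255, 0, 0, 0, 2.5]]}}

```text
t: 12.8
eef_pos: [0.582, 0.1385, 0.1598]
tool_rot: [1.361, 1.103, -1.361]
contact_force: [1.0, 0.1, -2.3]
opening: 0.244
```

Run:
```python
from h import *
delta([.5356,-.367,.160],-11.9); print(observe()['wrist_torque'])
```

```text
t 12.80 tcp [0.582  0.1385 0.1598] down [ 0. -0. -1.] jaw heading -11.92 F [ 1.   0.1 -2.3] op 0.244
turn -0.02 shift [-2.000e-01  5.880e+01  5.042e+02]
[-0.22505183  0.13259727  0.02766689]
```

Emit:
{"api": "play_rows", "payload": {"targets": [[255, 0, 0.7, 6, 0], [255, 0, 1.4, 12, 0], [255, 0, 2.1, 18, 0], [255, 0, 2.8, 24, 0], [255, 0, 3.5, 30, 0], [255, 0, 4, 34, 0], [255, 0, 4.1, 36, 0], [255, 0, 4.2, 36, 0], [255, 0, 4.2, 36, 0], [255, 0, 4.2, 36, 0]]}}

```text
t: 13.8
eef_pos: [0.5571, -0.1327, 0.1596]
tool_rot: [1.358, 1.104, -1.359]
contact_force: [1.1, -0.2, -3.4]
opening: 0.241
```

Emit:
{"api": "play_rows", "payload": {"targets": [[255, 0, 4.2, 36, 0], [255, 0, 4.2, 36, 0], [255, 0, 4.2, 36, 0], [255, 0, 4, 34, 0], [255, 0, 3.5, 30, 0], [255, 0, 3, 26, 0], [255, 0, 2.3, 19, 0], [255, 0, 1.6, 12, 0], [255, 0, 0.8, 7, 0], [255, 0, 0, 0, 0]]}}

```text
t: 14.8
eef_pos: [0.5368, -0.3673, 0.1592]
tool_rot: [1.359, 1.105, -1.359]
contact_force: [-0.4, 0.8, -3.2]
opening: 0.24
```

Run:
```python
from h import *
delta([.5356,-.367,.0738],-11.9); print(observe()['wrist_torque'])
c=snap('side','side8');c2=snap('top','top8')
a=c['frame'];b=c2['frame']
for n,c in(('s',c),('t',c2)):
    W=pts(c);box=(W[...,0]>.45)&(W[...,0]<.65)
    m=(W[...,2]>.15)&(W[...,2]<.22)&(W[...,1]>-.34)&(W[...,1]<-.15)&box
    P=W[m];ax=np.array([np.cos(np.radians(78.2)),np.sin(np.radians(78.2))]);s=(P[:,:2]-[.5356,-.367])@ax;x=(P[:,:2]-[.5356,-.367])@[ax[1],-ax[0]]
    for lo in np.arange(.02,.2,.01):
        q=(s>lo)&(s<lo+.01)
        if q.sum()>2:print(n,'%.2f'%lo,q.sum(),'lat',(x[q].min()*1000).round(1),(x[q].max()*1000).round(1),'zmax',(P[q,2].max()*1000).round(1))
    # forks
    m=(W[...,2]>.085)&(W[...,2]<.115)&(W[...,1]>-.36)&(W[...,1]<-.15)&box
    P=W[m]*1000;P2=(P[:,:2]-[535.6,-367]);print('fork s',np.c_[P2@ax,P2@[ax[1],-ax[0]],P[:,2]].round(0)[::max(1,len(P)//25)].tolist())
cv2.imwrite('pics/g8.png',cv2.cvtColor(np.hstack([cv2.resize(a[80:200,300:400],None,fx=4,fy=4),cv2.resize(b[190:310,360:460],None,fx=4,fy=4)]),cv2.COLOR_RGB2BGR))
```

```text
t 14.80 tcp [ 0.5368 -0.3673  0.1592] down [-0.  0. -1.] jaw heading -11.80 F [-0.4  0.8 -3.2] op 0.240
turn 0.10 shift [85.4 -1.3 -0. ]
[-0.22245716 -0.04050039  0.00574403]
s 0.02 17 lat -12.1 3.7 zmax 192.2
s 0.03 8 lat -10.9 1.2 zmax 180.1
s 0.04 3 lat -3.9 2.6 zmax 180.8
s 0.06 3 lat -14.1 -7.2 zmax 188.3
s 0.07 27 lat -14.2 11.4 zmax 191.2
s 0.09 21 lat -21.7 22.7 zmax 193.6
s 0.10 40 lat -21.7 17.4 zmax 194.6
s 0.11 22 lat -20.7 15.7 zmax 193.7
s 0.12 46 lat -22.0 17.0 zmax 193.6
s 0.13 32 lat -20.5 17.9 zmax 195.2
s 0.14 161 lat -19.6 25.3 zmax 193.9
s 0.15 7 lat -3.0 4.9 zmax 183.6
s 0.16 11 lat -2.4 7.4 zmax 183.8
s 0.17 7 lat -3.2 4.9 zmax 183.3
s 0.18 11 lat -2.6 7.0 zmax 184.3
s 0.19 13 lat -0.7 6.7 zmax 182.7
fork s [[43.0, 21.0, 99.0], [49.0, 19.0, 99.0], [49.0, 19.0, 96.0], [49.0, -23.0, 103.0], [51.0, 18.0, 93.0], [42.0, 11.0, 91.0], [53.0, -24.0, 102.0], [51.0, 15.0, 91.0], [50.0, -15.0, 96.0], [52.0, -24.0, 98.0], [51.0, 9.0, 89.0], [50.0, -12.0, 92.0], [47.0, -20.0, 92.0], [51.0, -10.0, 89.0], [52.0, -10.0, 86.0], [173.0, 21.0, 101.0], [179.0, 19.0, 102.0], [180.0
[... 869 characters left out ...]
0.17 29 lat -2.7 7.9 zmax 186.7
t 0.18 27 lat -2.1 8.4 zmax 185.8
t 0.19 13 lat -0.7 5.6 zmax 183.9
fork s [[177.0, 27.0, 100.0], [178.0, 11.0, 93.0], [179.0, 9.0, 87.0], [171.0, 12.0, 91.0], [172.0, 9.0, 89.0], [171.0, 7.0, 88.0], [174.0, -5.0, 86.0], [171.0, -7.0, 85.0], [173.0, -11.0, 91.0], [175.0, -14.0, 96.0], [174.0, -17.0, 98.0], [174.0, -19.0, 101.0], [177.0, -23.0, 103.0], [47.0, 24.0, 101.0], [177.0, -25.0, 101.0], [176.0, -27.0, 101.0], [46.0, 10.0, 91.0], [45.0, 8.0, 87.0], [46.0, 6.0, 86.0], [47.0, -7.0, 86.0], [45.0, -9.0, 90.0], [45.0, -11.0, 91.0], [44.0, -13.0, 92.0], [45.0, -16.0, 98.0], [44.0, -18.0, 97.0], [45.0, -21.0, 103.0], [44.0, -23.0, 102.0], [44.0, -25.0, 102.0]]
```

View pics/g8.png

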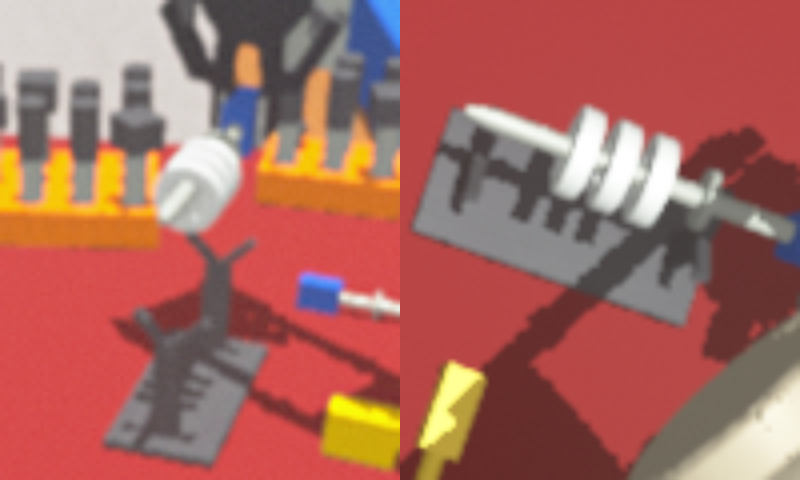

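Emit:
{"api": "play_rows", "payload": {"targets": [[255, 0, -0.5, 0, -1.2], [255, 6, 0, 0, 0], [255, 10, 0, 0, 0], [255, 12, 0, 0, 0], [255, 12, 0, 0, 0], [255, 12, 0, 0, 0], [255, 12, 0, 0, 0], [255, 9, 0, 0, 0], [255, 5, 0, 0, 0], [255, 0, 0, 0, 0]]}}

```text
t: 15.9
eef_pos: [0.5361, -0.3666, 0.0803]
tool_rot: [1.344, 1.118, -1.344]
contact_force: [-0.8, -0.2, -2.5]
opening: 0.241
```

Run:
```python
from h import *
delta([.5356,-.367,.0738],-10.7); print(observe()['wrist_torque'])
c=snap('side','side9');c2=snap('top','top9')
a=c['frame'];b=c2['frame']
for n,c in(('s',c),('t',c2)):
    W=pts(c);box=(W[...,0]>.45)&(W[...,0]<.65)
    m=(W[...,2]>.08)&(W[...,2]<.13)&(W[...,1]>-.34)&(W[...,1]<-.15)&box
    P=W[m];ax=np.array([np.cos(np.radians(78.2)),np.sin(np.radians(78.2))]);s=(P[:,:2]-[.5356,-.367])@ax;x=(P[:,:2]-[.5356,-.367])@[ax[1],-ax[0]]
    for lo in np.arange(.02,.2,.01):
        q=(s>lo)&(s<lo+.01)&(abs(x)<.008)
        if q.sum()>2:print(n,'%.2f'%lo,q.sum(),'lat',(x[q].min()*1000).round(1),(x[q].max()*1000).round(1),'zmax',(P[q,2].max()*1000).round(1))
cv2.imwrite('pics/g9.png',cv2.cvtColor(np.hstack([cv2.resize(a[90:210,300:400],None,fx=4,fy=4),cv2.resize(b[190:310,360:460],None,fx=4,fy=4)]),cv2.COLOR_RGB2BGR))
```

```text
t 15.90 tcp [ 0.5361 -0.3666  0.0803] down [-0.001  0.001 -1.   ] jaw heading -10.58 F [-0.8 -0.2 -2.5] op 0.241
turn 0.12 shift [ 6.5 -0.4  0.5]
[-0.21554834  0.05762223 -0.0295815 ]
s 0.02 8 lat -6.3 6.5 zmax 112.4
s 0.03 7 lat -7.3 0.4 zmax 101.2
s 0.04 5 lat -7.2 2.0 zmax 102.6
s 0.07 16 lat -7.6 6.0 zmax 112.3
s 0.09 4 lat -2.1 6.5 zmax 115.0
s 0.10 14 lat -7.4 7.9 zmax 115.8
s 0.11 5 lat -5.2 4.1 zmax 115.6
s 0.12 15 lat -6.7 7.9 zmax 115.8
s 0.13 6 lat -5.8 6.5 zmax 115.6
s 0.14 36 lat -7.8 7.7 zmax 117.4
s 0.15 7 lat -7.1 0.7 zmax 104.1
s 0.16 9 lat -7.7 2.3 zmax 104.8
s 0.17 14 lat -7.0 2.6 zmax 105.6
s 0.18 19 lat -7.9 6.9 zmax 104.8
s 0.19 13 lat -6.3 1.1 zmax 105.5
t 0.02 7 lat -6.1 3.1 zmax 102.4
t 0.03 25 lat -6.8 4.8 zmax 103.7
t 0.04 33 lat -8.0 7.9 zmax 104.3
t 0.05 27 lat -6.8 4.0 zmax 103.3
t 0.06 20 lat -6.9 7.6 zmax 114.4
t 0.07 39 lat -8.0 7.9 zmax 115.7
t 0.08 23 lat -6.9 4.2 zmax 106.7
t 0.09 31 lat -7.9 7.3 zmax 118.1
t 0.10 35 lat -7.7 7.2 zmax 115.3
t 0.11 31 lat -7.5 7.6 zmax 120.4
t 0.12 31 lat -7.5 7.5 zmax 116.7
t 0.13 36 lat -7.6 7.9 zmax 119.9
t 0.14 36 lat -7.7 6.8 zmax 119.9
t 0.15 24 lat -7.1 4.0 zmax 106.1
t 0.16 25 lat -6.6 4.1 zmax 108.4
t 0.17 33 lat -7.2 7.6 zmax 107.2
t 0.18 22 lat -6.1 3.4 zmax 107.5
t 0.19 12 lat -5.3 2.6 zmax 106.7
```

View pics/g9.png

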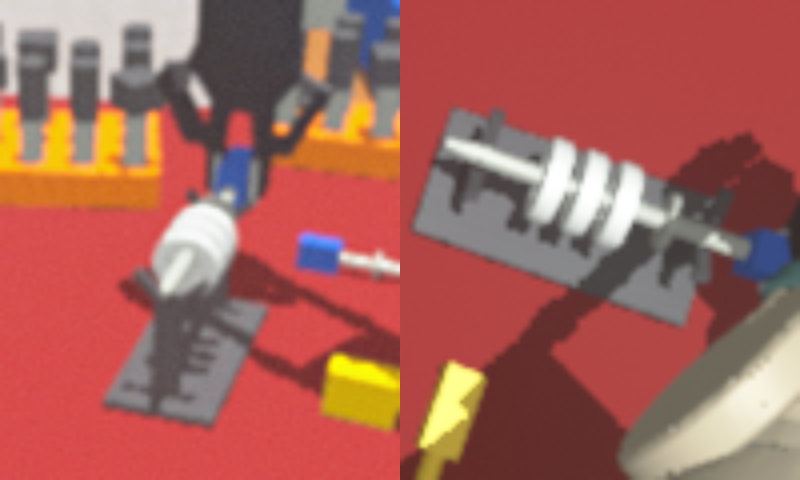

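Emit:
{"api": "play_rows", "payload": {"targets": [[255, 2, 1.2, 0, 0], [255, 2, 0, 0, 0], [255, 1, 0, 0, 0], [255, 0.5, 0, 0, 0], [255, 0.5, 0, 0, 0], [255, 0.5, 0, 0, 0], [255, 0, 0, 0, 0], [255, 0, 0, 0, 0], [255, 0, 0, 0, 0], [255, 0, 0, 0, 0]]}}

```text
t: 17.0
eef_pos: [0.5376, -0.3671, 0.0748]
tool_rot: [1.344, 1.116, -1.344]
contact_force: [-0.3, 0.5, -3.5]
opening: 0.238
```

```bash
cat > z.py <<'E'
from h import *
delta([.5356,-.367,.0738],-10.7); print(observe()['wrist_torque'])
def rodz(tags):
  for n in tags:
    c=load(n);W=pts(c);box=(W[...,0]>.45)&(W[...,0]<.65)
    m=(W[...,2]>.08)&(W[...,2]<.13)&(W[...,1]>-.42)&(W[...,1]<-.15)&box
    P=W[m];ax=np.array([np.cos(np.radians(78.2)),np.sin(np.radians(78.2))]);s=(P[:,:2]-[.5356,-.367])@ax;x=(P[:,:2]-[.5356,-.367])@[ax[1],-ax[0]]
    for lo in (.03,.05,.08,.15,.16,.18,.19):
        q=(s>lo)&(s<lo+.01)&(abs(x)<.008)
        if q.sum()>2:print(n,'%.2f'%lo,q.sum(),'lat',(x[q].min()*1000).round(1),(x[q].max()*1000).round(1),'z95',(np.percentile(P[q,2],92)*1000).round(1))
E
python3 - <<'E'
from z import *
snap('side','side10');snap('top','top10')
rodz(['side0','side10','top0','top10'])
E
```

```text
t 17.00 tcp [ 0.5376 -0.3671  0.0748] down [ 0. -0. -1.] jaw heading -10.57 F [-0.3  0.5 -3.5] op 0.238
turn 0.13 shift [ 1.  -2.   0.3]
[-0.21010581  0.06180849 -0.01905783]
side0 0.03 9 lat -6.8 5.9 z95 98.1
side0 0.08 7 lat -6.1 2.7 z95 95.4
side0 0.15 9 lat -5.7 2.7 z95 95.1
side0 0.16 8 lat -5.8 3.6 z95 94.5
side0 0.18 13 lat -7.6 5.7 z95 95.0
side0 0.19 12 lat -5.2 3.3 z95 93.2
side10 0.03 6 lat -7.5 2.1 z95 96.4
side10 0.15 10 lat -5.6 4.7 z95 99.1
side10 0.16 8 lat -5.7 5.2 z95 99.6
side10 0.18 16 lat -7.5 3.3 z95 99.1
side10 0.19 10 lat -4.5 4.2 z95 97.2
top0 0.03 23 lat -5.6 5.3 z95 95.7
top0 0.05 23 lat -5.7 6.6 z95 95.9
top0 0.08 25 lat -5.8 4.9 z95 95.1
top0 0.15 24 lat -5.5 5.3 z95 96.1
top0 0.16 24 lat -6.2 5.4 z95 95.3
top0 0.18 22 lat -5.0 6.4 z95 95.2
top0 0.19 11 lat -4.3 3.3 z95 93.8
top10 0.03 24 lat -5.7 5.6 z95 96.0
top10 0.05 24 lat -5.5 5.0 z95 97.5
top10 0.08 24 lat -5.6 5.6 z95 98.4
top10 0.15 25 lat -5.8 5.3 z95 99.6
top10 0.16 25 lat -5.3 6.0 z95 100.0
top10 0.18 22 lat -5.1 4.8 z95 100.0
top10 0.19 11 lat -3.9 3.5 z95 98.6
```

Emit:
{"api": "play_rows", "payload": {"targets": [[255, 0.5, 0, 0, 0], [255, 0.4, 0, 0, 0], [255, 0, 0, 0, 0], [255, 0, 0, 0, 0], [255, 0, 0, 0, 0], [255, 0, 0, 0, 0], [255, 0, 0, 0, 0], [255, 0, 0, 0, 0], [255, 0, 0, 0, 0], [255, 0, 0, 0, 0]], "squeeze": 20}}

```text
t: 18.1
eef_pos: [0.5376, -0.3671, 0.0739]
tool_rot: [1.344, 1.116, -1.344]
contact_force: [0.3, 0.4, -1.2]
opening: 0.241
```

Run:
```python
from z import *
snap('side','side11');snap('top','top11')
rodz(['side11','top11'])
```

```text
t 18.10 tcp [ 0.5376 -0.3671  0.0739] down [ 0. -0. -1.] jaw heading -10.57 F [ 0.3  0.4 -1.2] op 0.241
turn 0.13 shift [ 0.1 -2.   0.3]
[-0.16163295  0.06832353 -0.0186131 ]
side11 0.03 7 lat -4.8 5.4 z95 95.4
side11 0.15 9 lat -5.7 5.0 z95 98.0
side11 0.16 9 lat -6.0 0.8 z95 97.5
side11 0.18 18 lat -7.9 5.1 z95 97.8
side11 0.19 11 lat -4.3 2.7 z95 97.1
top11 0.03 26 lat -5.6 5.2 z95 95.5
top11 0.05 22 lat -5.2 5.3 z95 96.4
top11 0.08 22 lat -5.4 5.7 z95 98.5
top11 0.15 25 lat -5.4 5.0 z95 98.6
top11 0.16 24 lat -6.1 5.0 z95 99.1
top11 0.18 20 lat -5.6 4.4 z95 99.1
top11 0.19 12 lat -3.8 3.5 z95 98.1
```

Emit:
{"api": "play_rows", "payload": {"targets": [[200, 0, 0, 0, 0], [190, 0, 0, 0, 0], [185, 0, 0, 0, 0], [180, 0, 0, 0, 0], [175, 0, 0, 0, 0], [165, 0, 0, 0, 0], [150, 0, 0, 0, 0], [120, 0, 0, 0, 0], [90, 0, 0, 0, 0], [60, 0, 0, 0, 0]]}}

```text
t: 19.2
eef_pos: [0.5376, -0.3671, 0.0739]
tool_rot: [1.344, 1.116, -1.344]
contact_force: [0.0, 0.7, -0.0]
opening: 0.764
```

Run:
```python
from z import *
c=snap('side','side12');c2=snap('top','top12')
rodz(['side12','top12'])
cv2.imwrite('pics/g12.png',cv2.cvtColor(np.hstack([cv2.resize(c['frame'][90:210,300:400],None,fx=4,fy=4),cv2.resize(c2['frame'][190:310,360:460],None,fx=4,fy=4)]),cv2.COLOR_RGB2BGR))
```

```text
t 19.20 tcp [ 0.5376 -0.3671  0.0739] down [ 0. -0. -1.] jaw heading -10.57 F [ 0.   0.7 -0. ] op 0.764
turn 0.13 shift [ 0.1 -2.   0.3]
[-3.42984996e-02 -1.53413963e-02  7.37872219e-05]
side12 0.03 10 lat -5.8 3.4 z95 94.7
side12 0.15 10 lat -6.2 5.1 z95 94.9
side12 0.16 8 lat -6.3 1.9 z95 94.4
side12 0.18 16 lat -7.6 5.0 z95 94.1
side12 0.19 9 lat -5.0 3.0 z95 93.4
top12 0.03 24 lat -5.4 6.0 z95 96.0
top12 0.05 24 lat -5.8 6.4 z95 95.8
top12 0.08 23 lat -5.9 5.4 z95 95.7
top12 0.15 24 lat -5.7 5.3 z95 95.1
top12 0.16 24 lat -5.9 5.8 z95 95.4
top12 0.18 22 lat -5.2 5.8 z95 95.8
top12 0.19 11 lat -3.6 3.5 z95 94.1
```

View pics/g12.png

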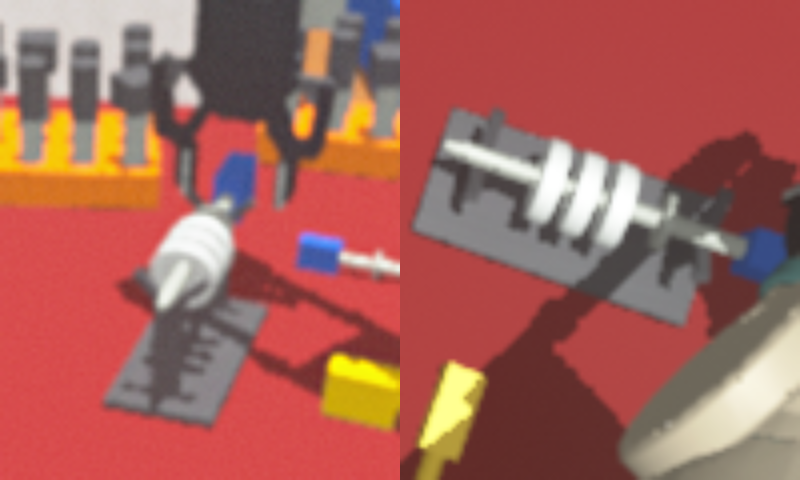

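Seated and level at the original heights. Now I open fully, back straight up and check again.

Emit:
{"api": "play_rows", "payload": {"targets": [[0, 0, 0, 0, 0], [0, 0, 0, 0, 0], [0, 0, 0, 0, 0], [0, -6, 0, 0, 0], [0, -12, 0, 0, 0], [0, -20, 0, 0, 0], [0, -25, 0, 0, 0], [0, -25, 0, 0, 0], [0, -20, 0, 0, 0], [0, -8, 0, 0, 0]]}}

```text
t: 20.3
eef_pos: [0.5388, -0.368, 0.1937]
tool_rot: [1.343, 1.11, -1.342]
contact_force: [0.5, -0.7, -0.2]
opening: 1.0
```

Emit:
{"api": "play_rows", "payload": {"targets": [[0, -10, -10, 10, 0], [0, 0, -25, 25, 0], [0, 0, -25, 25, 0], [0, 0, -25, 25, 0], [0, 0, -15, 15, 0], [0, 0, 0, 0, 0], [0, 0, 0, 0, 0], [0, 0, 0, 0, 0], [0, 0, 0, 0, 0], [0, 0, 0, 0, 0]]}}

```text
t: 21.3
eef_pos: [0.4217, -0.4464, 0.1998]
tool_rot: [1.343, 1.117, -1.343]
contact_force: [-0.0, 0.8, -0.9]
opening: 1.001
```

Run:
```python
from z import *
c=snap('side','side13');c2=snap('top','top13')
rodz(['top0','top13'])
for t in('top0','top13'):
    d=load(t);W=pts(d);hsv=cv2.cvtColor(d['frame'],cv2.COLOR_RGB2HSV)
    b=(hsv[...,0]>100)&(hsv[...,0]<130)&(hsv[...,1]>120)&(W[...,2]>.1)&(W[...,0]>.45)&(W[...,0]<.6)&(W[...,1]>-.43)&(W[...,1]<-.3)
    print(t,b.sum(),cv2.minAreaRect((W[b][:,:2]*1000).astype(np.float32)))
cv2.imwrite('pics/g13.png',cv2.cvtColor(np.hstack([cv2.resize(c['frame'][90:210,300:400],None,fx=4,fy=4),cv2.resize(c2['frame'][190:310,360:460],None,fx=4,fy=4)]),cv2.COLOR_RGB2BGR))
```

```text
t 21.30 tcp [ 0.4217 -0.4464  0.1998] down [-0.  0. -1.] jaw heading -10.49 F [-0.   0.8 -0.9] op 1.001
turn 0.21 shift [126.   97.2 -99.2]
[-0.00143725 -0.00197188  0.00592761]
top0 0.03 23 lat -5.6 5.3 z95 95.7
top0 0.05 23 lat -5.7 6.6 z95 95.9
top0 0.08 25 lat -5.8 4.9 z95 95.1
top0 0.15 24 lat -5.5 5.3 z95 96.1
top0 0.16 24 lat -6.2 5.4 z95 95.3
top0 0.18 22 lat -5.0 6.4 z95 95.2
top0 0.19 11 lat -4.3 3.3 z95 93.8
top13 0.03 25 lat -5.6 5.8 z95 95.7
top13 0.05 26 lat -5.7 5.7 z95 95.4
top13 0.08 23 lat -5.7 5.0 z95 95.2
top13 0.15 26 lat -5.5 5.4 z95 95.8
top13 0.16 24 lat -6.4 5.9 z95 95.7
top13 0.18 23 lat -5.2 6.2 z95 95.1
top13 0.19 11 lat -3.3 3.5 z95 93.0
top0 249 ((535.9524536132812, -365.8492736816406), (48.36625671386719, 22.779340744018555), 78.29684448242188)
top13 244 ((536.3909301757812, -366.18359375), (48.73063659667969, 22.744461059570312), 77.80134582519531)
```

View pics/g13.png

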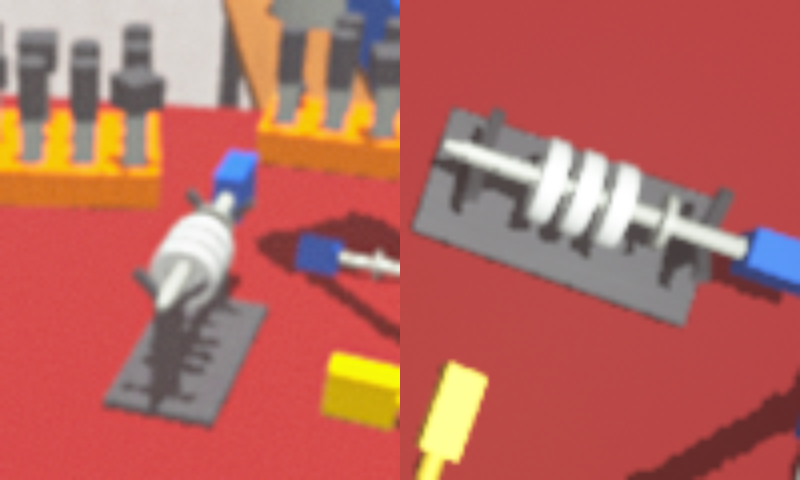

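View pics/top13.png

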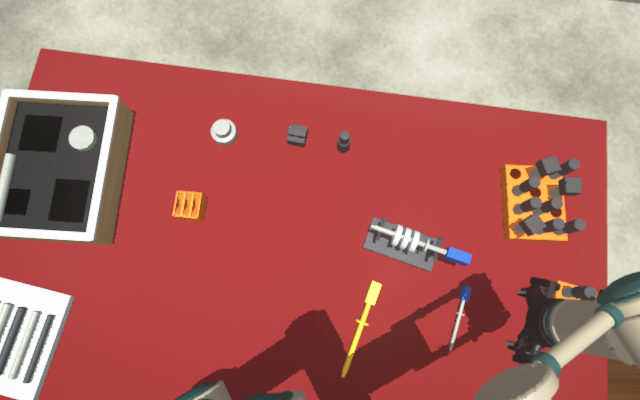

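The rod is back in both forks, handle at (459,256). The three collars hang between the forks at about (398–418,240), and the block at (188,205) is empty. The bystanders stand where they were.

```bash
python3 -c "
from h import *
print(job_done(), observe()['t'])"
```

```text
the job is handed in; nothing more can be done
the job is handed in; nothing more can be done
```

The job is done and handed in, at about 21.4 s of the 54 s allowed. I ran the blue-handled rod through all three collars and lifted them out together. I then laid it back in both forks the same way round, released it and backed the gripper clear.

- **Rod position:** the last top-view check has the handle within about 0.6 mm and 0.5° of where it started. The rod lies level at its starting height at both forks.
- **Collars and surroundings:** the collars hang between the stop disc and the far fork, and the block is empty. In the pictures, the other tooling and the look-alike rods have not moved.
- **Forces:** the readings taken at the end of each move stayed near 5 N or below; I did not see peaks within a move.
- **Disagreements:**
  - The two cameras differed by about 3 mm on the block's position along its bores, within clearance.
  - The rod sat about 1–2° off the gripper in heading and pitch. I corrected the heading before inserting and before laying it down. Because of the pitch, the tip end dropped about 3 mm into its fork on release.

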